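# Earth a covered busbar with a spring-tipped probe

## Task

Make the busbar safe: take the earthing probe out of its stand, put its spring tip into the slot of the black cover at the yellow-marked end and press until it bears on the hidden bar, then drag it gently along the slot towards the other end, keeping it pressed, until the tip drops into the bar's hidden groove. Stop there and let go, leaving the probe standing upright in the groove with its collar flush on the cover. Do not force it sideways or down, and leave the insulator, copper link and screwdriver where they are.

Things in the scene. Friction and masses are not known exactly. Their poses are not given: they have to be found in the camera images.
- busbox: Busbar box fixed to the table: grey housing 90 x 280 x 60 mm with a black cover, copper flags 28 mm long out of both ends. Origin at the centre of its underside; x across, y along the box, z up. A yellow patch on the cover lies beyond the slot's -y end: the marked end. Neither box nor the bar inside gives way; the probe must not push on it with more than 18 N.
- slot_mid (a point): Centre of the white-edged slot in the black cover, on the cover's top (60 mm above the table), axes as the box. Slot 11 mm wide, 120 mm long along y. 24 mm below the cover's top a flat dark bar runs under the whole slot; across it is one groove, 13 mm wide along y, 12 mm deep, its centre anywhere from y = -12 to +42 mm from here: not measured, hidden in the dark slot.
- slot_mark_end (a point): The slot's end by the yellow patch (60 mm towards the box's -y from slot_mid), on the cover's top.
- stand: Green block 75 x 75 x 45 mm fixed to the table, with a 14 mm upright hole through its middle in which the probe's tip hangs at the start, collar resting on the block. Origin at the centre of its underside, z up.
- probe_grip (a point): Earthing probe: centre of its orange grip, an upright square bar 24 x 24 x 78 mm (sides face the point's x and y) reaching 39 mm above and below this point. Under it is a black round collar, 38 mm across, 8 mm thick, its underside 47 mm below this point. Mass about 150 g (0.7 to 1.4 times that).
- probe_collar (a point): Centre of the underside of the probe's collar, axes as the grip. A round-ended brass pin 8 mm thick stands 33 mm down from it and springs up to 14 mm into the probe: 3 N to start, 0.4 N more per mm. Tip on the flat bar: collar 9 mm above the cover, nearer only by compressing the spring. Over the groove the pin shoots out, its force vanishes and the collar can lie flush on the cover.
- insulator_mid (a point): White ribbed ceramic insulator, loose, 40 mm in diameter, 50 mm high; the point is its centre. To be left alone.
- link_mid (a point): Copper link bar 25 x 90 x 8 mm, loose, lying in the tray; the point is its centre. To be left alone.
- driver_grip (a point): Screwdriver with a green handle, loose, lying on the table; the point is in its handle. To be left alone.
- tray: Blue open parts tray 100 x 130 x 35 mm, fixed. Origin at the centre of its underside.

How it is judged:
On the way, in this order (a step that is already met when the one before it is completed fails the run):
1. the probe is lifted clear of its stand (height (world z) of probe_collar above 0.085 m and contact force between probe and stand below 0.1 N), for 0.1 s.
2. the spring tip is pressed on the hidden bar within 25 mm of the slot's marked end (collar less than 8 mm above the cover) (contact force between probe and busbox above 1 N and z of probe_collar in the frame of slot_mid between -0.002 and 0.008 m and x of probe_collar in the frame of slot_mid between -0.008 and 0.008 m and y of probe_collar in the frame of slot_mid below -0.035 m), for 0.1 s.
3. still pressed, the probe has been dragged more than 28 mm from the marked end (contact force between probe and busbox above 1 N and z of probe_collar in the frame of slot_mid between -0.002 and 0.008 m and x of probe_collar in the frame of slot_mid between -0.008 and 0.008 m and y of probe_collar in the frame of slot_mid above -0.032 m), for 0.1 s.
At the end, for the whole second after the job is handed in: The probe stands released and at rest in the slot, its pin down in the groove, collar within 2 mm of the cover's top and tilted less than 0.06 rad, within 6 mm of the slot's centre line (z of probe_collar in the frame of slot_mid between -0.002 and 0.002 m and x of probe_collar in the frame of slot_mid between -0.006 and 0.006 m and y of probe_collar in the frame of slot_mid between -0.025 and 0.055 m and angle between probe_collar's own z axis and vertical below 0.06 rad and linear speed of probe below 0.01 m/s and contact force between the fingers and probe below 0.1 N); the robot touches nothing.
It fails at once if the probe is pushed against the box with more than 18 N (contact force between probe and busbox above 18 N).
It fails at once if the insulator, the copper link or the screwdriver is moved more than 20 mm (distance of any of insulator_mid, link_mid, driver_grip from where it was at the start of the episode above 0.02 m).
It also fails if it takes over 64 s, if anything falls off the work surface, if the arm or the gripper's body presses on something with over 40 N, if the wrist force passes 120 N, or if a joint passes its speed limit or range.

## Robot

A 7-joint arm with a two-finger parallel gripper is mounted at the origin on the work surface. World frame = base frame: x ahead of the robot, y to its left, z up, the work surface at z = 0. Lengths are in m, angles in rad, forces in N, time in s.
With the tool pointing down it reaches from about 0.425 to 0.925 m from the base axis. Payload 6.8 kg.
Tool frame: the origin (TCP) lies between the finger pads; the fingertips stand 22 mm ahead of it and the grasp point (between the pads) lies 3 mm ahead of it (bot.tip_reach is the distance from the TCP to the fingertips, in m); z points along the fingers, x is the direction in which the jaws open and shut, and the axes are right-handed (so a half turn about z gives the same grasp; the last joint's range is limited). The gripper opens to 85 mm and grips with 20 to 120 N. Pads are 22 mm wide; open, the fingers measure 114 mm over their backs; the gripper's body (76 mm by 85 mm) begins 54 mm behind the grasp point. The pads swing forward as they close: fully open they stand 13 mm farther back than shut.
Start: joints at [-1.271, 0.477, 0.022, 1.555, -0.011, 1.109, -0.083], TCP at [0.268, 0.62, 0.253] pointing down, gripper open.
Joint ranges: [-2.96, 2.96], [-0.34, 2.1], [-1.41, 1.46], [0.24, 2.44], [-1.37, 4.51], [0.17, 1.92], [-2.96, 2.96]. Speed limits (rad/s): [2.39, 2.39, 3.14, 3.14, 3.14, 3.14, 3.14].

## Interface

Orientations are given as a unit quaternion [w, x, y, z].
In Python, from station import bot gives the robot as it stands.
- The arm moves only by the tool step_arm, never from a script. Its argument "targets" is a list of rows, each a list of 5 numbers: the shift along the tool's x, y, z in mm, then the turn about the tool's z in degrees, then the closure, from 0 (fully open) to 1 (shut). In form: [[dx, dy, dz, spin, jaw], ...]. A call has 1 to 20 rows; each row is the pose to reach, as a shift and turn from the pose commanded when the call began, along the tool's axes at that moment; what a row does not reach only later rows make up. A row lasts 1/12 s, in which the tool goes at most 41.7 mm and 7.16 degrees, less where a joint would pass 70% of its speed; a pose out of reach is approached as far as the arm can. A call with a gripper value outside its range is refused whole. The fingers move at their own pace and stop on an object; "newtons" is the grip in N (left out, the last holds). Time passes only in rows, so rows that repeat a pose let the fingers close. It gives the time, the measured TCP pose, the force and the opening at its end, in the units of the state.
- bot.get_obs(): the state, without advancing time (a new reading comes with each control period).
- bot.read_camera(name): name is "scene" or "top"; returns a dict with "frame" (400x640x3 uint8, red, green, blue), "z_map" (400x640 float32, m along the optical axis (not along the pixel's ray), 0 where there is no reading), "fov_y" (degrees; the focal length in pixels is half the picture's height over the tangent of half this angle, whatever the lens; pixels are square), "cx", "cy" (the principal point, pixels), "R" (3x3) and "t" (3): a world point X has camera coordinates R X + t. Camera axes: x right, y down, z forward; pixel columns grow to the right and rows downward; lengths in m; the calibration is good to about 2 mm. A picture is of the moment at which its call begins.
- bot.hand_in(): hands the job in, once; it reports no verdict.
The state is a dict: "t": time; "q": joint angles; "joint_vel": joint speeds; "joint_torque": joint torques, N m; "eef_pos": TCP position; "tool_rot": TCP orientation; "contact_force": force on the tool from outside, world axes, zero at the start; "torque": the same for the moment, N m; "gripper_width": opening from 0.0 (shut) to 1.0 (fully open).
Only numpy, scipy, OpenCV 4.12 (cv2) and the standard library are available. Lean on these libraries where they do the work, as an engineer would, in place of code of your own. Each camera call takes 0.05 s, during which the arm holds its last target.

## Working session

There is one attempt and no reset: what is moved stays moved. The work goes in short steps, Python scripts to look and compute and a tool call to move; the robot and the scene stay as the last step left them, time stands still between calls to the robot, and variables do not carry over. Pictures are saved under pics/ and viewed, and the job is handed in when it is done.

Besides the shell and the picture viewer there is one more tool, called after ">>>" by a JSON object that holds its "api" and its "payload", one argument or row to a line. step_arm: Moves the arm, as the interface text tells. Its arguments: {"type":"object","properties":{"targets":{"type":"array"},"newtons":{"type":"number"}},"required":["targets"]}

```bash
ls; mkdir -p pics; cat > h.py <<'E'
import numpy as np, cv2
from station import bot
def cam(n):
    c=bot.read_camera(n); c['f']=200/np.tan(np.radians(c['fov_y'])/2); return c
def ray(c,u,v):
    d=np.array([(u-c['cx'])/c['f'],(v-c['cy'])/c['f'],1.]); R=np.array(c['R']);t=np.array(c['t'])
    return -R.T@t, R.T@d
def atz(c,u,v,z):
    o,d=ray(c,u,v); return o+d*(z-o[2])/d[2]
def dep(c,u,v):
    o,d=ray(c,u,v); return o+d*c['z_map'][int(round(v)),int(round(u))]
def save(c,n,box=None,s=1):
    im=c['frame'][:,:,::-1]
    if box: x0,y0,x1,y1=box; im=im[y0:y1,x0:x1]
    cv2.imwrite('pics/'+n,cv2.resize(im,None,fx=s,fy=s,interpolation=cv2.INTER_CUBIC))
E
python3 - <<'E'
from h import *
import pickle
o=bot.get_obs();print(o)
for n in('top','scene'):
    c=cam(n);save(c,n+'0.png');pickle.dump(c,open(n+'0.pkl','wb'));print(n,c['R'],c['t'],c['f'],c['cx'],c['cy'])
E
```

```text
pics
{'t': 0.0, 'q': array([-1.27110985,  0.47784154,  0.02234139,  1.5564533 , -0.01147216,
        1.10927851, -0.08306209]), 'joint_vel': array([ 4.94475458e-05, -7.25421647e-04,  1.54377889e-03,  8.61059976e-04,
        2.54384995e-05,  1.10024774e-03,  2.62477870e-03]), 'joint_torque': array([-8.49341359e-04, -5.96459413e+01,  1.60752095e+00, -2.81205386e+01,
        1.23738527e-02,  9.10616247e-03,  2.01133821e-05]), 'eef_pos': array([0.26749169, 0.61913954, 0.25229715]), 'tool_rot': array([ 5.75535020e-04,  8.35617263e-01,  5.49311326e-01, -7.25701073e-04]), 'contact_force': array([-0.36426579, -0.14433587,  0.50812202]), 'torque': array([ 0.00459978, -0.01619646,  0.00083639]), 'gripper_width': 1.0036209400555223}
top [[-8.16650495e-04 -9.99835578e-01 -1.81148993e-02]
 [-9.97302119e-01  2.14398012e-03 -7.33749777e-02]
 [ 7.34017513e-02  1.80061058e-02 -9.97139891e-01]] [0.01163513 0.64401461 1.01338821] 467.02814490107176 321.47353151832493 190.988779045746
scene [[ 2.94438405e-01  9.55670404e-01  3.23368639e-04]
 [ 6.26421990e-01 -1.92742663e-01 -7.55278595e-01]
 [-7.21735073e-01  2.22585590e-01 -6.55403798e-01]] [-0.17810682 -0.32543099  1.63571918] 448.33701678340856 321.43716059246475 201.93953360801783
```

View pics/top0.png

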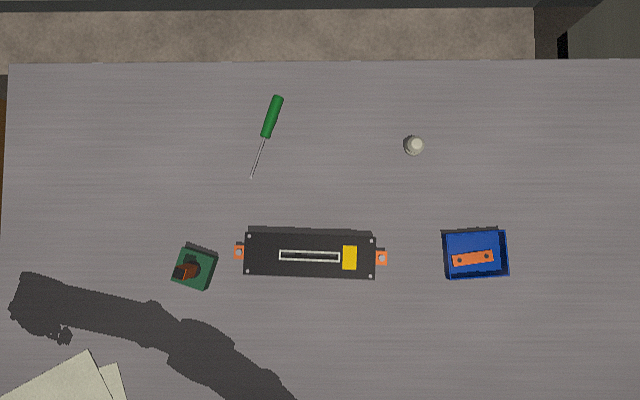

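View pics/scene0.png

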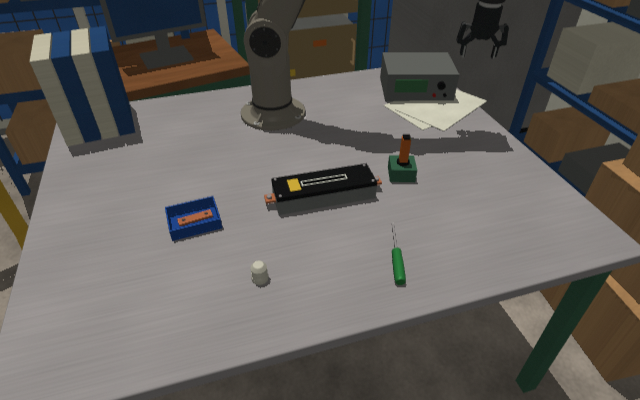

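The top view shows the stand and probe at about (192,268), the slot from (280,256) to (340,257), and the yellow patch at (350,257). In the scene view the probe is at (404,152). I'll enlarge both.

```bash
python3 - <<'E'
from h import *
import pickle
t=pickle.load(open('top0.pkl','rb'));s=pickle.load(open('scene0.pkl','rb'))
save(t,'t1.png',(160,220,260,300),8);save(t,'t2.png',(230,215,395,290),4.8);save(s,'s1.png',(375,120,435,190),8);save(s,'s2.png',(260,155,390,215),6)
E
```

```text
(no output)
```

View pics/t1.png

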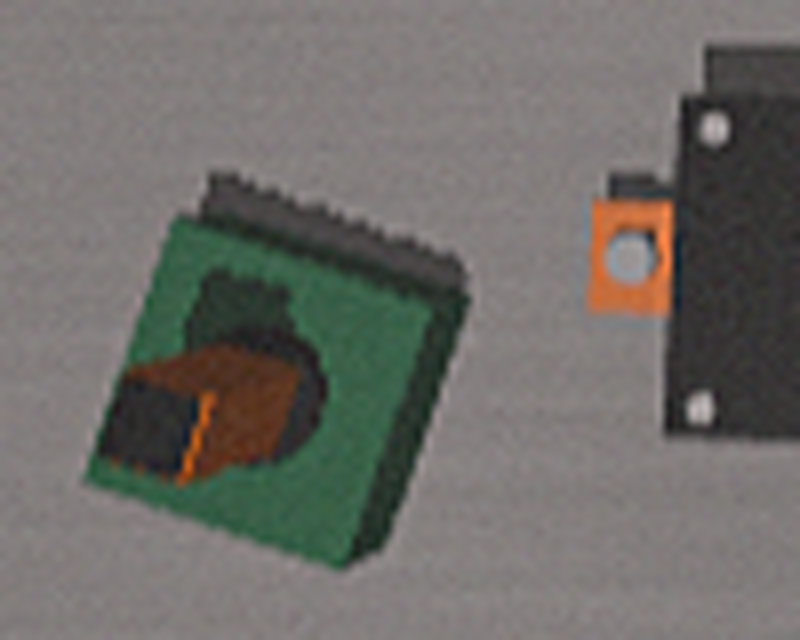

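View pics/t2.png

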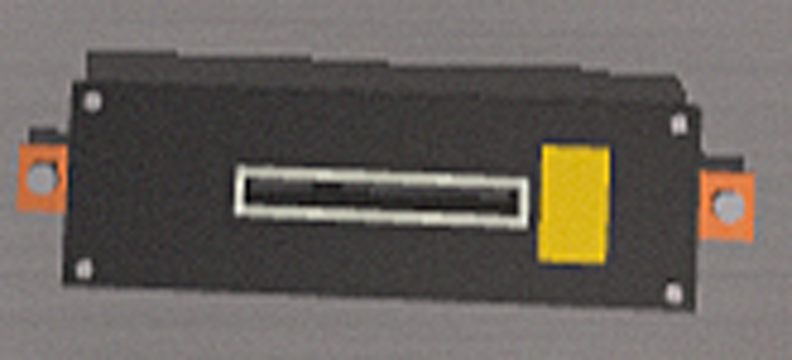

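View pics/s1.png

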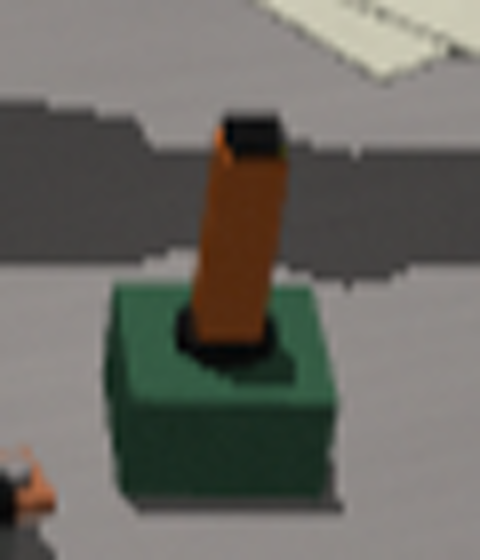

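View pics/s2.png

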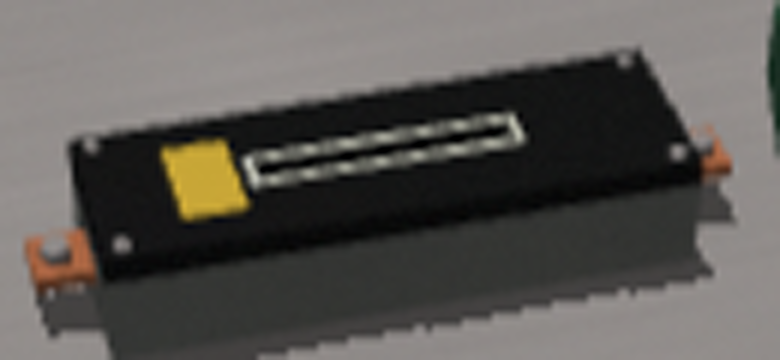

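```bash
python3 - <<'E'
from h import *
import pickle
np.set_printoptions(precision=4,suppress=True)
t=pickle.load(open('top0.pkl','rb'));s=pickle.load(open('scene0.pkl','rb'))
print('camt',ray(t,0,0)[0],'cams',ray(s,0,0)[0])
P=lambda x,y:(160+x/8-.5,220+y/8-.5)
print('stand corners');C=np.array([atz(t,*P(*p),.045) for p in [(180,215),(435,300),(345,570),(85,485)]]);print(C,C.mean(0),[np.linalg.norm(C[i]-C[i-1]) for i in range(4)])
print('depth stand top',dep(t,*P(180,260)),dep(t,*P(380,330)))
q=P(150,425);print('probe top depth',dep(t,*q))
for p in [(118,375),(212,395),(185,482),(97,460)]: print(atz(t,*P(*p),.131))
S=lambda x,y:(375+x/8-.5,120+y/8-.5)
for p in [(222,115),(282,115),(288,158),(235,160)]: print('s',atz(s,*S(*p),.131))
print(dep(s,*S(252,137)))
print('stand s');C=np.array([atz(s,*S(*p),.045) for p in [(115,285),(310,288),(335,403),(112,405)]]);print(C,C.mean(0))
Q=lambda x,y:(230+x/4.8-.5,215+y/4.8-.5)
print('cover');C=np.array([atz(t,*Q(*p),.06) for p in [(72,82),(700,106),(694,310),(63,285)]]);print(C,C.mean(0),[np.linalg.norm(C[i]-C[i-1]) for i in range(4)])
print('slot');C=np.array([atz(t,*Q(*p),.06) for p in [(242,172),(522,185),(520,222),(241,211)]]);print(C,C.mean(0),[np.linalg.norm(C[i]-C[i-1]) for i in range(4)])
print(dep(t,*Q(160,200)),dep(t,*Q(640,220)))
print('scene slot');T=lambda x,y:(260+x/6-.5,155+y/6-.5)
C=np.array([atz(s,*T(*p),.06) for p in [(252,157),(517,117),(520,142),(257,185)]]);print(C,C.mean(0))
C=np.array([atz(s,*T(*p),.06) for p in [(72,142),(640,50),(703,182),(105,275)]]);print(C,C.mean(0))
for n,c,m in(('t',t,P),):pass
E
```

```text
camt [ 0.5679 -0.008   1.058 ] cams [ 1.4369 -0.2566  0.8263]
stand corners
[[0.5227 0.3128 0.045 ]
 [0.4999 0.243  0.045 ]
 [0.4278 0.2662 0.045 ]
 [0.4503 0.3371 0.045 ]] [0.4752 0.2898 0.045 ] [np.float64(0.07632972893780449), np.float64(0.07341405257274719), np.float64(0.0756868483845488), np.float64(0.07434899448272439)]
depth stand top [0.5106 0.3129 0.0441] [0.4919 0.2575 0.0463]
probe top depth [0.4756 0.29   0.1371]
[0.4872 0.3002 0.131 ]
[0.4823 0.2767 0.131 ]
[0.4611 0.283  0.131 ]
[0.4664 0.3049 0.131 ]
s [0.4546 0.2888 0.131 ]
s [0.461  0.3094 0.131 ]
s [0.4872 0.2991 0.131 ]
s [0.4828 0.2807 0.131 ]
[0.4827 0.2862 0.1394]
stand s
[[0.4301 0.2672 0.045 ]
 [0.4535 0.3367 0.045 ]
 [0.5219 0.3135 0.045 ]
 [0.4992 0.2358 0.045 ]] [0.4762 0.2883 0.045 ]
cover
[[ 0.5548  0.1745  0.06  ]
 [ 0.544  -0.1043  0.06  ]
 [ 0.4548 -0.1008  0.06  ]
 [ 0.4654  0.1775  0.06  ]] [0.5048 0.0367 0.06  ] [np.float64(0.089450937425914), np.float64(0.2789926032551579), np.float64(0.08931442932902706), np.float64(0.27850768565493783)]
slot
[[ 0.515   0.0985  0.06  ]
 [ 0.5093 -0.0255  0.06  ]
 [ 0.4931 -0.0245  0.06  ]
 [ 0.4979  0.0989  0.06  ]] [0.5038 0.0369 0.06  ] [np.float64(0.017145937737004038), np.float64(0.12409700797637328), np.float64(0.016241657082916937), np.float64(0.12346530907814963)]
[0.5024 0.1355 0.055 ] [ 0.4938 -0.0776  0.0567]
scene slot
[[ 0.4912 -0.0225  0.06  ]
 [ 0.4985  0.104   0.06  ]
 [ 0.5169  0.099   0.06  ]
 [ 0.5117 -0.0258  0.06  ]] [0.5046 0.0387 0.06  ]
[[ 0.4559 -0.0992  0.06  ]
 [ 0.4658  0.1786  0.06  ]
 [ 0.5692  0.1686  0.06  ]
 [ 0.5526 -0.1057  0.06  ]] [0.5109 0.0356 0.06  ]
```

```bash
cat >> h.py <<'E'
def toolyaw(o):
    w,x,y,z=o['tool_rot']; return np.degrees(np.arctan2(2*(x*y+w*z),1-2*(y*y+z*z)))
def move(target,yaw=None):
    from scipy.spatial.transform import Rotation as Ro
    o=bot.get_obs(); w,x,y,z=o['tool_rot']; R=Ro.from_quat([x,y,z,w]).as_matrix()
    d=R.T@(np.array(target)-o['eef_pos'])*1000
    print('t',o['t'],'tcp',o['eef_pos'],'yaw',toolyaw(o),'F',o['contact_force'],'g',o['gripper_width'])
    print('tool shift mm',d,'spin',None if yaw is None else toolyaw(o)-yaw)
E
python3 -c "
from h import *
np.set_printoptions(precision=4,suppress=True)
move([.4755,.2895,.19],74);move([.4755,.2895,.101],74)"
```

```text
t 0.1 tcp [0.2675 0.6192 0.2524] yaw 66.63506805329706 F [-0.508   0.2172  0.6594] g 1.0009879444291534
tool shift mm [-220.0577  321.6799   62.8067] spin -7.364931946702939
t 0.1 tcp [0.2675 0.6192 0.2524] yaw 66.63506805329706 F [-0.508   0.2172  0.6594] g 1.0009879444291534
tool shift mm [-219.9102  321.6703  151.8065] spin -7.364931946702939
```

>>> {"api": "step_arm", "payload": {
  "targets": [
    [-28, 40, 0, 0, 0],
    [-55, 80, 5, -2, 0],
    [-82, 120, 15, -4, 0],
    [-110, 160, 25, -7, 0],
    [-135, 198, 40, -7.4, 0],
    [-160, 235, 50, -7.4, 0],
    [-180, 265, 60, -7.4, 0],
    [-200, 292, 62.8, -7.4, 0],
    [-212, 310, 62.8, -7.4, 0],
    [-220, 321.7, 62.8, -7.4, 0],
    [-220, 321.7, 62.8, -7.4, 0],
    [-220, 321.7, 62.8, -7.4, 0],
    [-220, 321.7, 62.8, -7.4, 0]
  ]
}}

```text
t: 1.18
eef_pos: [0.4751, 0.2911, 0.1904]
tool_rot: [-0.0, 0.798, 0.602, -0.0]
contact_force: [-0.3, 1.0, -0.4]
gripper_width: 1.0
```

```bash
python3 - <<'E'
from h import *
np.set_printoptions(precision=4,suppress=True)
move([.4755,.2895,.101],74)
s=cam('scene');t=cam('top')
save(s,'s3.png',(350,80,450,190),5);save(t,'t3.png',(140,200,260,310),5)
E
```

```text
t 1.1833 tcp [0.4751 0.2911 0.1904] yaw 74.08684455757658 F [-0.2709  0.9763 -0.3789] g 1.000011917067206
tool shift mm [-1.4645  0.8643 89.3539] spin 0.08684455757658327
```

View pics/s3.png

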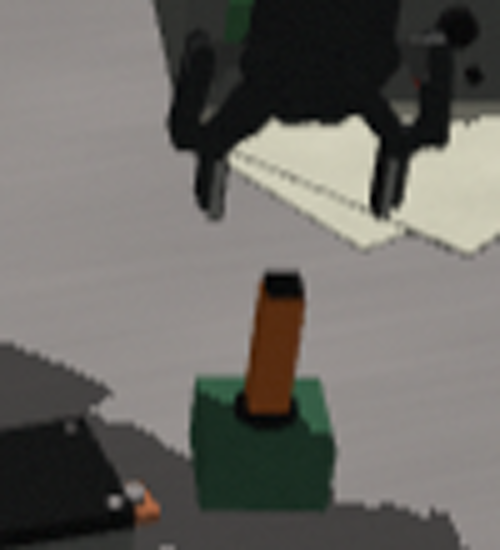

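View pics/t3.png

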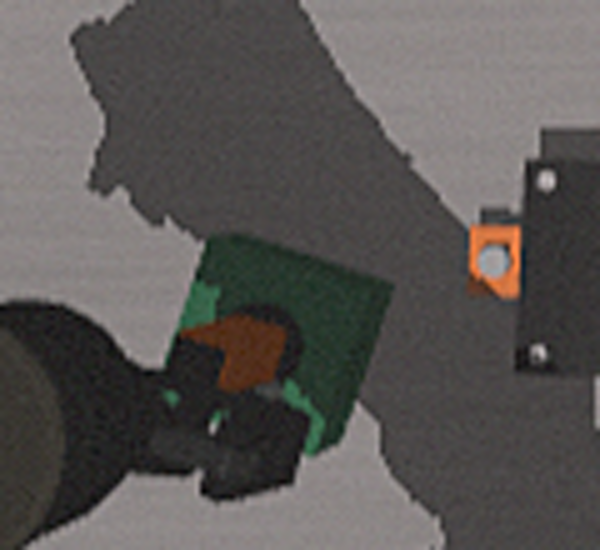

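The open fingers straddle the probe: grip top at s3 (283,285), fingertips at (212,215) and (383,212). I'll descend and close.

>>> {"api": "step_arm", "payload": {
  "targets": [
    [-1, 1, 25, 0, 0],
    [-1, 1, 50, 0, 0],
    [-1, 1, 70, 0, 0],
    [-1, 1, 83, 0, 0],
    [-1, 1, 89, 0, 0],
    [-1, 1, 89, 0, 0],
    [-1, 1, 89, 0, 0],
    [-1, 1, 89, 0, 1],
    [-1, 1, 89, 0, 1],
    [-1, 1, 89, 0, 1],
    [-1, 1, 89, 0, 1],
    [-1, 1, 89, 0, 1],
    [-1, 1, 89, 0, 1],
    [-1, 1, 89, 0, 1],
    [-1, 1, 89, 0, 1],
    [-1, 1, 89, 0, 1]
  ],
  "newtons": 50
}}

```text
t: 2.62
eef_pos: [0.4768, 0.289, 0.1019]
tool_rot: [-0.0, 0.798, 0.602, 0.0]
contact_force: [-1.8, 0.4, 5.2]
gripper_width: 0.276
```

>>> {"api": "step_arm", "payload": {
  "targets": [
    [0, 0, -5, 0, 1],
    [0, 0, -20, 0, 1],
    [0, 0, -40, 0, 1],
    [0, 0, -60, 0, 1],
    [0, 0, -72, 0, 1],
    [0, 0, -75, 0, 1],
    [0, 0, -75, 0, 1],
    [0, 0, -75, 0, 1],
    [0, 0, -75, 0, 1],
    [0, 0, -75, 0, 1]
  ]
}}

```text
t: 3.45
eef_pos: [0.4758, 0.2884, 0.1753]
tool_rot: [0.0, 0.798, 0.602, -0.001]
contact_force: [-0.3, -0.8, -2.4]
gripper_width: 0.274
```

```bash
python3 - <<'E'
from h import *
np.set_printoptions(precision=4,suppress=True)
move([.502,-.013,.177],87.7)
s=cam('scene')
save(s,'s4.png',(350,80,450,190),5)
E
```

```text
t 3.45 tcp [0.4758 0.2884 0.1753] yaw 74.03871930174306 F [-0.2813 -0.7866 -2.3638] g 0.2740124795086082
tool shift mm [-282.609   108.0952   -1.3139] spin -13.661280698256945
```

View pics/s4.png

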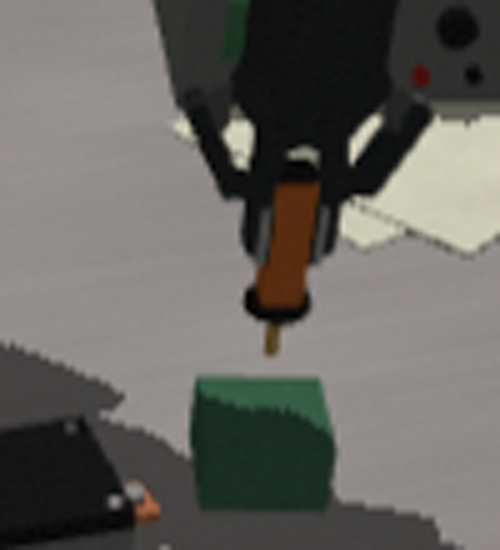

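The probe is lifted and hangs straight, with its brass tip at s4 (272,350) clear of the stand. Now I'll carry it above the slot's marked end.

>>> {"api": "step_arm", "payload": {
  "targets": [
    [-20, 8, 0, -1, 1],
    [-50, 19, 0, -3, 1],
    [-85, 33, 0, -5, 1],
    [-120, 46, 0, -7, 1],
    [-155, 60, 0, -9, 1],
    [-190, 73, 0, -11, 1],
    [-220, 85, 0, -13, 1],
    [-245, 95, 0, -13.7, 1],
    [-265, 102, 0, -13.7, 1],
    [-277, 107, 0, -13.7, 1],
    [-281, 108.5, 0, -13.7, 1],
    [-281, 108.5, 0, -13.7, 1],
    [-281, 108.5, 0, -13.7, 1],
    [-281, 108.5, 0, -13.7, 1]
  ]
}}

```text
t: 4.67
eef_pos: [0.5034, -0.0096, 0.1763]
tool_rot: [-0.0, 0.72, 0.694, 0.0]
contact_force: [0.7, 0.0, -1.9]
gripper_width: 0.276
```

```bash
python3 - <<'E'
from h import *
import pickle
np.set_printoptions(precision=4,suppress=True)
move([.5026,-.011,.177],87.7)
s=cam('scene');t=cam('top');pickle.dump((s,t),open('5.pkl','wb'))
save(s,'s5.png',(260,90,390,215),4.6);save(s,'s5b.png',(285,130,335,195),9);save(t,'t5.png',(230,215,395,340),4.8)
E
```

```text
t 4.6667 tcp [ 0.5034 -0.0096  0.1763] yaw 87.85321583092575 F [ 0.6768  0.0289 -1.8887] g 0.27584750946419617
tool shift mm [-1.4503 -0.7467 -0.7003] spin 0.15321583092574542
```

View pics/s5.png

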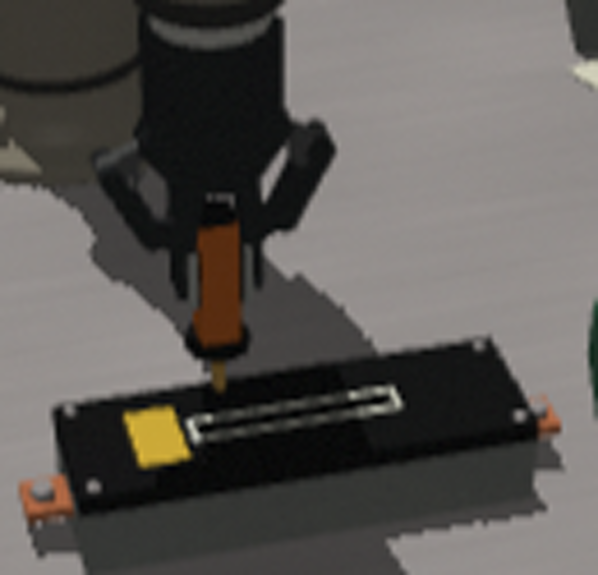

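View pics/t5.png

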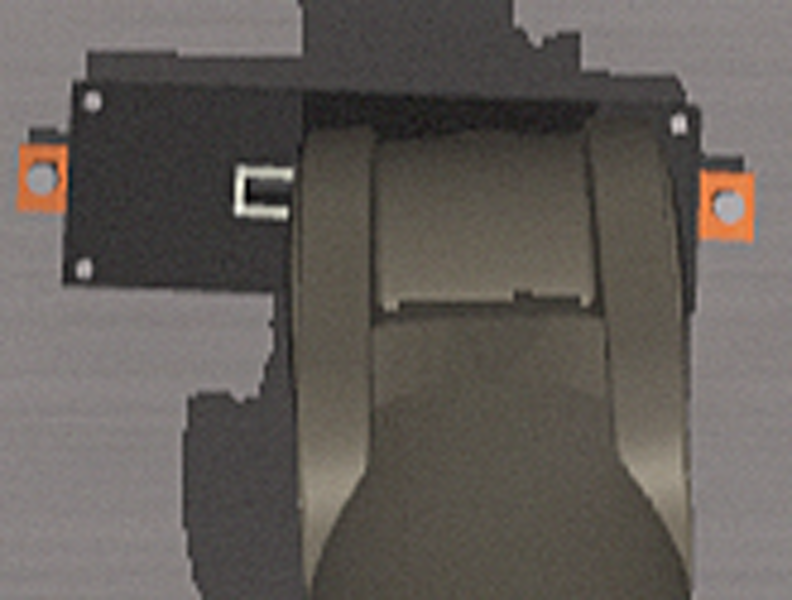

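View pics/s5b.png

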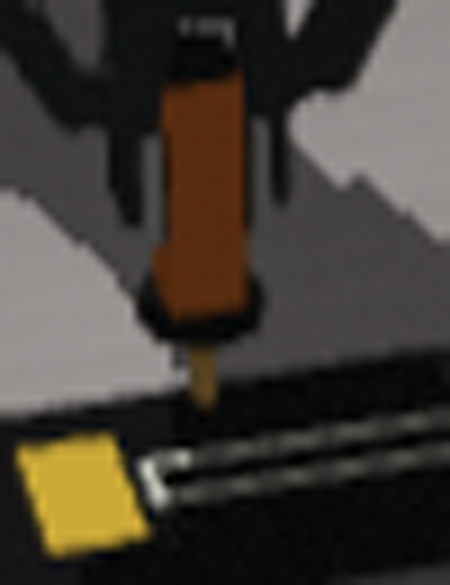

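```bash
python3 - <<'E'
from h import *
import pickle
np.set_printoptions(precision=4,suppress=True)
s,t=pickle.load(open('5.pkl','rb'))
P=lambda x,y:(285+x/9-.5,130+y/9-.5)
print('tip',atz(s,*P(204,410),.0864))
print('pin root',atz(s,*P(201,345),.0864+.029))
# collar bottom front edge, top of grip
print('collar L/R mid', atz(s,*P(138,303),.1234),atz(s,*P(264,300),.1234))
print('pindepth',[dep(s,*P(203,y)) for y in (360,375,390,400)])
print('slot corners scene',[atz(s,*P(*p),.06) for p in [(138,460),(160,508)]])
Q=lambda x,y:(230+x/4.8-.5,215+y/4.8-.5)
print([atz(t,*Q(*p),.06) for p in [(234,165),(232,216)]])
# project predicted probe axis
for X in ([.5034,-.0096,.0864],[.5034,-.0096,.1154]):
    c=np.array(s['R'])@X+s['t'];u=c[:2]/c[2]*s['f']+[s['cx'],s['cy']];print('pred px',(u[0]+.5-285)*9,(u[1]+.5-130)*9)
E
```

```text
tip [ 0.5047 -0.0095  0.0864]
pin root [ 0.5107 -0.0115  0.1154]
collar L/R mid [ 0.4957 -0.0265  0.1234] [0.5052 0.0095 0.1234]
pindepth [array([ 0.5033, -0.0091,  0.1041]), array([ 0.5057, -0.0098,  0.1003]), array([ 0.5027, -0.0092,  0.0924]), array([0.463 , 0.0013, 0.0573])]
slot corners scene [array([ 0.4896, -0.0269,  0.06  ]), array([ 0.5142, -0.0266,  0.06  ])]
[array([0.5181, 0.1021, 0.06  ]), array([0.4957, 0.1028, 0.06  ])]
pred px 202.65929755093612 407.6001154100546
pred px 200.6262289343049 329.73143902807203
```

Image and kinematics agree on the tip, about (0.504, -0.0095). The slot centreline here is at x ≈ 0.5026, so I'll shift slightly and lower in stages.

>>> {"api": "step_arm", "payload": {
  "targets": [
    [-1, -0.8, 6, 0, 1],
    [-1, -0.8, 13, 0, 1],
    [-1, -0.8, 19, 0, 1],
    [-1, -0.8, 22, 0, 1],
    [-1, -0.8, 24, 0, 1],
    [-1, -0.8, 24, 0, 1],
    [-1, -0.8, 24, 0, 1]
  ]
}}

```text
t: 5.35
eef_pos: [0.5026, -0.0121, 0.1524]
tool_rot: [-0.0, 0.721, 0.693, -0.0]
contact_force: [-0.3, 0.5, -1.5]
gripper_width: 0.277
```

```bash
python3 - <<'E'
from h import *
import pickle
np.set_printoptions(precision=4,suppress=True)
move([.5026,-.011,.177],87.7)
s=cam('scene');pickle.dump(s,open('6.pkl','wb'))
save(s,'s6.png',(285,150,335,200),12)
E
```

```text
t 5.35 tcp [ 0.5026 -0.0121  0.1524] yaw 87.7266974288496 F [-0.3412  0.4591 -1.4675] g 0.2766820928245529
tool shift mm [  1.1377  -0.0877 -24.6398] spin 0.02669742884960158
```

View pics/s6.png

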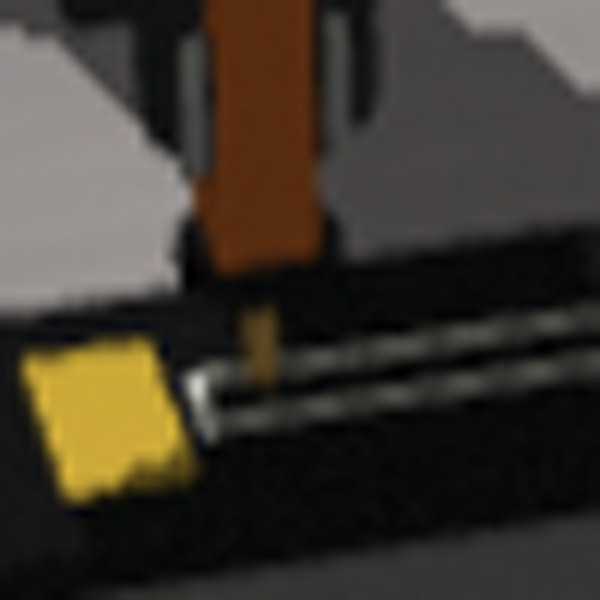

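The tip at s6 (263,385) is centred between the white slot edges (y ≈ 362 and 412), so I'll lower it into the slot and watch the force.

>>> {"api": "step_arm", "payload": {
  "targets": [
    [0.5, 0, 2, 0, 1],
    [0.5, 0, 4, 0, 1],
    [0.5, 0, 6, 0, 1],
    [0.5, 0, 8, 0, 1],
    [0.5, 0, 9, 0, 1],
    [0.5, 0, 9, 0, 1]
  ]
}}

```text
t: 5.9
eef_pos: [0.5031, -0.0116, 0.1434]
tool_rot: [0.0, 0.721, 0.693, 0.0]
contact_force: [2.2, -0.1, -3.0]
gripper_width: 0.275
```

>>> {"api": "step_arm", "payload": {
  "targets": [
    [0, 0, 2, 0, 1],
    [0, 0, 4, 0, 1],
    [0, 0, 6, 0, 1],
    [0, 0, 8, 0, 1],
    [0, 0, 9, 0, 1],
    [0, 0, 9, 0, 1]
  ]
}}

```text
t: 6.4
eef_pos: [0.5031, -0.0116, 0.1344]
tool_rot: [0.0, 0.721, 0.693, 0.0]
contact_force: [3.7, -0.1, -2.3]
gripper_width: 0.275
```

```bash
python3 - <<'E'
from h import *
np.set_printoptions(precision=4,suppress=True)
for i in range(3):
    o=bot.get_obs();print(o['eef_pos'],o['contact_force'],o['torque']); s=cam('scene')
save(s,'s7.png',(285,150,335,200),12)
E
```

```text
[ 0.5031 -0.0116  0.1344] [ 3.7062 -0.0713 -2.2682] [-0.0191 -0.9853  0.0412]
[ 0.503  -0.0116  0.1344] [ 3.6379 -0.7313 -3.5215] [-0.0195 -1.0362 -0.0512]
[ 0.503  -0.0116  0.1344] [ 3.5267 -0.2883 -3.5754] [ 0.0062 -1.1611  0.023 ]
```

View pics/s7.png

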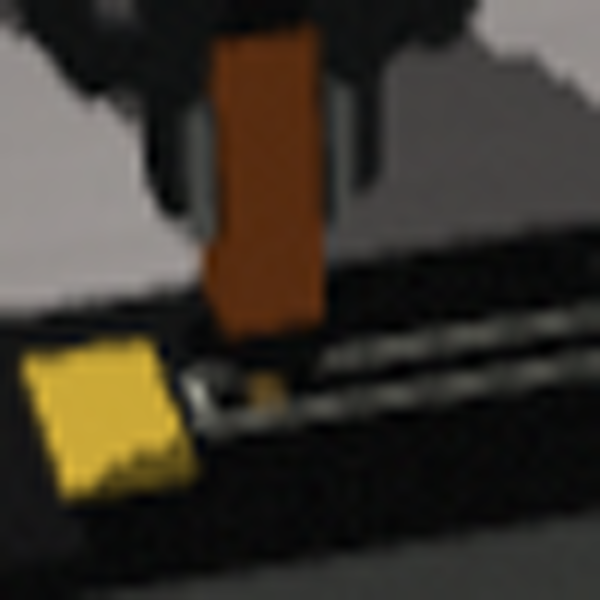

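The tip is in the slot, but a sideways +x force of 3.6 N says the pin rubs the -x wall. I'll shift +y in the tool frame (world +x).

>>> {"api": "step_arm", "payload": {
  "targets": [
    [0, 0.5, 0, 0, 1],
    [0, 1, 0, 0, 1],
    [0, 1, 0, 0, 1]
  ]
}}

```text
t: 6.8
eef_pos: [0.5033, -0.0116, 0.1344]
tool_rot: [-0.0, 0.721, 0.693, -0.0]
contact_force: [2.6, -0.0, -3.2]
gripper_width: 0.279
```

>>> {"api": "step_arm", "payload": {
  "targets": [
    [0, 0.5, 0, 0, 1],
    [0, 0.5, 0, 0, 1]
  ]
}}

```text
t: 6.97
eef_pos: [0.5035, -0.0116, 0.1343]
tool_rot: [-0.001, 0.721, 0.693, -0.001]
contact_force: [1.1, 0.2, -1.8]
gripper_width: 0.273
```

>>> {"api": "step_arm", "payload": {
  "targets": [
    [0, 0.6, 0, 0, 1],
    [0, 0.6, 0, 0, 1],
    [0, 0.6, 0, 0, 1]
  ]
}}

```text
t: 7.22
eef_pos: [0.5041, -0.0118, 0.1343]
tool_rot: [-0.0, 0.721, 0.693, -0.001]
contact_force: [-0.3, 0.8, -1.8]
gripper_width: 0.273
```

>>> {"api": "step_arm", "payload": {
  "targets": [
    [0, 0.6, 0, 0, 1],
    [0, 0.6, 0, 0, 1],
    [0, 0.6, 0, 0, 1]
  ]
}}

```text
t: 7.47
eef_pos: [0.5052, -0.0117, 0.1344]
tool_rot: [-0.0, 0.721, 0.693, -0.0]
contact_force: [-0.1, 0.1, -1.7]
gripper_width: 0.276
```

>>> {"api": "step_arm", "payload": {
  "targets": [
    [0, 0.8, 0, 0, 1],
    [0, 1.2, 0, 0, 1],
    [0, 1.2, 0, 0, 1],
    [0, 1.2, 0, 0, 1]
  ]
}}

```text
t: 7.8
eef_pos: [0.5065, -0.0118, 0.1345]
tool_rot: [-0.0, 0.721, 0.693, -0.0]
contact_force: [-0.7, 0.2, -1.8]
gripper_width: 0.272
```

>>> {"api": "step_arm", "payload": {
  "targets": [
    [0, 0.5, 0, 0, 1],
    [0, 0.8, 0, 0, 1],
    [0, 0.8, 0, 0, 1]
  ]
}}

```text
t: 8.05
eef_pos: [0.5069, -0.0118, 0.1344]
tool_rot: [-0.0, 0.721, 0.693, -0.0]
contact_force: [-1.9, -0.2, -1.0]
gripper_width: 0.271
```

Walls bracket the pin between TCP x ≈ 0.504 and 0.5067. I'll centre it and press down.

>>> {"api": "step_arm", "payload": {
  "targets": [
    [0, -1, 0, 0, 1],
    [0, -1.6, 0, 0, 1],
    [0, -1.6, 2, 0, 1],
    [0, -1.6, 4, 0, 1],
    [0, -1.6, 6, 0, 1],
    [0, -1.6, 8, 0, 1],
    [0, -1.6, 9.5, 0, 1],
    [0, -1.6, 10.5, 0, 1],
    [0, -1.6, 10.5, 0, 1]
  ]
}}

```text
t: 8.8
eef_pos: [0.5059, -0.0117, 0.124]
tool_rot: [0.0, 0.721, 0.693, 0.0]
contact_force: [-0.6, 0.0, 1.7]
gripper_width: 0.27
```

>>> {"api": "step_arm", "payload": {
  "targets": [
    [0, 0, 1, 0, 1],
    [0, 0, 1.5, 0, 1],
    [0, 0, 1.5, 0, 1],
    [0, 0, 1.5, 0, 1]
  ]
}}

```text
t: 9.13
eef_pos: [0.5059, -0.0117, 0.1226]
tool_rot: [0.0, 0.721, 0.693, 0.0]
contact_force: [-0.2, 0.0, 2.9]
gripper_width: 0.273
```

Net push is about 4.7 N, matching a collar 5.7 mm above the cover. I'll press 1 mm more, then drag, keeping this first part short of the earliest groove position.

>>> {"api": "step_arm", "payload": {
  "targets": [
    [0, 0, 1, 0, 1],
    [0, 0, 1, 0, 1],
    [0, 0, 1, 0, 1],
    [1, 0, 1, 0, 1],
    [2.5, 0, 1, 0, 1],
    [4, 0, 1, 0, 1],
    [5.5, 0, 1, 0, 1],
    [7, 0, 1, 0, 1],
    [8.5, 0, 1, 0, 1],
    [10, 0, 1, 0, 1],
    [10, 0, 1, 0, 1]
  ]
}}

```text
t: 10.05
eef_pos: [0.5062, -0.001, 0.1215]
tool_rot: [-0.0, 0.721, 0.693, 0.0]
contact_force: [0.1, -0.6, 3.6]
gripper_width: 0.273
```

>>> {"api": "step_arm", "payload": {
  "targets": [
    [1.5, 0, 0, 0, 1],
    [3, 0, 0, 0, 1],
    [4.5, 0, 0, 0, 1],
    [6, 0, 0, 0, 1],
    [7.5, 0, 0, 0, 1],
    [9, 0, 0, 0, 1],
    [10, 0, 0, 0, 1],
    [10, 0, 0, 0, 1]
  ]
}}

```text
t: 10.72
eef_pos: [0.5065, 0.0089, 0.1215]
tool_rot: [-0.0, 0.721, 0.693, 0.0]
contact_force: [0.3, -0.3, 2.5]
gripper_width: 0.273
```

>>> {"api": "step_arm", "payload": {
  "targets": [
    [1, 0, 0, 0, 1],
    [2, 0, 0, 0, 1],
    [3, 0, 0, 0, 1],
    [4, 0, 0, 0, 1],
    [5, 0, 0, 0, 1],
    [6, 0, 0, 0, 1],
    [6, 0, 0, 0, 1]
  ]
}}

```text
t: 11.3
eef_pos: [0.5068, 0.0148, 0.1215]
tool_rot: [-0.0, 0.721, 0.693, 0.0]
contact_force: [-0.1, -1.5, 2.2]
gripper_width: 0.275
```

>>> {"api": "step_arm", "payload": {
  "targets": [
    [0.5, 0, 0, 0, 1],
    [1, 0, 0, 0, 1],
    [1.5, 0, 0, 0, 1],
    [2, 0, 0, 0, 1],
    [2.5, 0, 0, 0, 1],
    [3, 0, 0, 0, 1],
    [3, 0, 0, 0, 1]
  ]
}}

```text
t: 11.88
eef_pos: [0.5069, 0.0174, 0.1215]
tool_rot: [-0.0, 0.721, 0.693, 0.0]
contact_force: [0.7, -2.5, 3.2]
gripper_width: 0.276
```

>>> {"api": "step_arm", "payload": {
  "targets": [
    [0.5, 0, 0, 0, 1],
    [1, 0, 0, 0, 1],
    [1.5, 0, 0, 0, 1],
    [2, 0, 0, 0, 1],
    [2.5, 0, 0, 0, 1],
    [3, 0, 0, 0, 1],
    [3, 0, 0, 0, 1]
  ]
}}

```text
t: 12.47
eef_pos: [0.507, 0.0205, 0.1215]
tool_rot: [-0.0, 0.721, 0.693, 0.0]
contact_force: [-0.1, -1.6, 3.3]
gripper_width: 0.276
```

Still pressed (about +3 N against an unloaded -1.8 N). I'll continue in 3 mm steps.

>>> {"api": "step_arm", "payload": {
  "targets": [
    [0.5, 0, 0, 0, 1],
    [1, 0, 0, 0, 1],
    [1.5, 0, 0, 0, 1],
    [2, 0, 0, 0, 1],
    [2.5, 0, 0, 0, 1],
    [3, 0, 0, 0, 1],
    [3, 0, 0, 0, 1]
  ]
}}

```text
t: 13.05
eef_pos: [0.5071, 0.0236, 0.1215]
tool_rot: [-0.0, 0.721, 0.693, 0.0]
contact_force: [-0.2, -2.5, 2.7]
gripper_width: 0.27
```

>>> {"api": "step_arm", "payload": {
  "targets": [
    [0.5, 0, 0, 0, 1],
    [1, 0, 0, 0, 1],
    [1.5, 0, 0, 0, 1],
    [2, 0, 0, 0, 1],
    [2.5, 0, 0, 0, 1],
    [3, 0, 0, 0, 1],
    [3, 0, 0, 0, 1]
  ]
}}

```text
t: 13.63
eef_pos: [0.5073, 0.0266, 0.1215]
tool_rot: [-0.0, 0.721, 0.693, 0.0]
contact_force: [0.5, -0.8, 3.1]
gripper_width: 0.272
```

>>> {"api": "step_arm", "payload": {
  "targets": [
    [0.5, 0, 0, 0, 1],
    [1, 0, 0, 0, 1],
    [1.5, 0, 0, 0, 1],
    [2, 0, 0, 0, 1],
    [2.5, 0, 0, 0, 1],
    [3, 0, 0, 0, 1],
    [3, 0, 0, 0, 1]
  ]
}}

```text
t: 14.22
eef_pos: [0.5074, 0.0295, 0.1215]
tool_rot: [-0.0, 0.721, 0.693, 0.0]
contact_force: [1.0, -2.3, 3.2]
gripper_width: 0.272
```

>>> {"api": "step_arm", "payload": {
  "targets": [
    [0.5, 0, 0, 0, 1],
    [1, 0, 0, 0, 1],
    [1.5, 0, 0, 0, 1],
    [2, 0, 0, 0, 1],
    [2.5, 0, 0, 0, 1],
    [3, 0, 0, 0, 1],
    [3, 0, 0, 0, 1]
  ]
}}

```text
t: 14.8
eef_pos: [0.5075, 0.0325, 0.1215]
tool_rot: [-0.0, 0.721, 0.693, 0.0]
contact_force: [0.1, -1.8, 3.7]
gripper_width: 0.278
```

>>> {"api": "step_arm", "payload": {
  "targets": [
    [0.5, 0, 0, 0, 1],
    [1, 0, 0, 0, 1],
    [1.5, 0, 0, 0, 1],
    [2, 0, 0, 0, 1],
    [2.5, 0, 0, 0, 1],
    [3, 0, 0, 0, 1],
    [3, 0, 0, 0, 1]
  ]
}}

```text
t: 15.38
eef_pos: [0.5076, 0.0355, 0.1215]
tool_rot: [-0.0, 0.721, 0.693, 0.0]
contact_force: [-0.4, -2.6, 3.3]
gripper_width: 0.278
```

>>> {"api": "step_arm", "payload": {
  "targets": [
    [0.5, 0, 0, 0, 1],
    [1, 0, 0, 0, 1],
    [1.5, 0, 0, 0, 1],
    [2, 0, 0, 0, 1],
    [2.5, 0, 0, 0, 1],
    [3, 0, 0, 0, 1],
    [3, 0, 0, 0, 1]
  ]
}}

```text
t: 15.97
eef_pos: [0.5077, 0.0385, 0.1215]
tool_rot: [-0.0, 0.721, 0.693, 0.0]
contact_force: [-0.0, -1.3, 3.5]
gripper_width: 0.276
```

>>> {"api": "step_arm", "payload": {
  "targets": [
    [0.5, 0, 0, 0, 1],
    [1, 0, 0, 0, 1],
    [1.5, 0, 0, 0, 1],
    [2, 0, 0, 0, 1],
    [2.5, 0, 0, 0, 1],
    [3, 0, 0, 0, 1],
    [3, 0, 0, 0, 1]
  ]
}}

```text
t: 16.55
eef_pos: [0.5078, 0.0414, 0.1215]
tool_rot: [-0.0, 0.721, 0.693, 0.0]
contact_force: [-0.5, -2.3, 2.3]
gripper_width: 0.274
```

>>> {"api": "step_arm", "payload": {
  "targets": [
    [0.5, 0, 0, 0, 1],
    [1, 0, 0, 0, 1],
    [1.5, 0, 0, 0, 1],
    [2, 0, 0, 0, 1],
    [2.5, 0, 0, 0, 1],
    [3, 0, 0, 0, 1],
    [3, 0, 0, 0, 1]
  ]
}}

```text
t: 17.13
eef_pos: [0.5079, 0.0446, 0.1215]
tool_rot: [-0.0, 0.721, 0.693, 0.0]
contact_force: [-0.1, -1.0, 3.3]
gripper_width: 0.276
```

>>> {"api": "step_arm", "payload": {
  "targets": [
    [0.5, 0, 0, 0, 1],
    [1, 0, 0, 0, 1],
    [1.5, 0, 0, 0, 1],
    [2, 0, 0, 0, 1],
    [2.5, 0, 0, 0, 1],
    [3, 0, 0, 0, 1],
    [3, 0, 0, 0, 1]
  ]
}}

```text
t: 17.72
eef_pos: [0.5081, 0.0475, 0.1215]
tool_rot: [-0.0, 0.721, 0.693, 0.0]
contact_force: [-0.1, -2.3, 2.5]
gripper_width: 0.273
```

>>> {"api": "step_arm", "payload": {
  "targets": [
    [0.5, 0, 0, 0, 1],
    [1, 0, 0, 0, 1],
    [1.5, 0, 0, 0, 1],
    [2, 0, 0, 0, 1],
    [2.5, 0, 0, 0, 1],
    [3, 0, 0, 0, 1],
    [3, 0, 0, 0, 1]
  ]
}}

```text
t: 18.3
eef_pos: [0.5082, 0.0505, 0.1215]
tool_rot: [-0.0, 0.721, 0.693, 0.0]
contact_force: [-0.4, -1.9, 2.8]
gripper_width: 0.276
```

>>> {"api": "step_arm", "payload": {
  "targets": [
    [0.5, 0, 0, 0, 1],
    [1, 0, 0, 0, 1],
    [1.5, 0, 0, 0, 1],
    [2, 0, 0, 0, 1],
    [2.5, 0, 0, 0, 1],
    [3, 0, 0, 0, 1],
    [3, 0, 0, 0, 1]
  ]
}}

```text
t: 18.88
eef_pos: [0.5083, 0.0535, 0.1215]
tool_rot: [-0.0, 0.721, 0.693, 0.0]
contact_force: [0.2, -2.8, 4.1]
gripper_width: 0.276
```

>>> {"api": "step_arm", "payload": {
  "targets": [
    [0.5, 0, 0, 0, 1],
    [1, 0, 0, 0, 1],
    [1.5, 0, 0, 0, 1],
    [2, 0, 0, 0, 1],
    [2.5, 0, 0, 0, 1],
    [3, 0, 0, 0, 1],
    [3, 0, 0, 0, 1]
  ]
}}

```text
t: 19.47
eef_pos: [0.5086, 0.0576, 0.1216]
tool_rot: [-0.0, 0.721, 0.693, 0.001]
contact_force: [0.2, 3.3, 1.4]
gripper_width: 0.278
```

Fz dropped and Fy reversed, so the round tip is going over the groove's near edge. I'll take smaller steps.

>>> {"api": "step_arm", "payload": {
  "targets": [
    [0.4, 0, 0, 0, 1],
    [0.8, 0, 0, 0, 1],
    [0.8, 0, 0, 0, 1]
  ]
}}

```text
t: 19.72
eef_pos: [0.5085, 0.0582, 0.1214]
tool_rot: [-0.0, 0.721, 0.693, 0.001]
contact_force: [0.0, 5.3, 0.0]
gripper_width: 0.28
```

```bash
python3 - <<'E'
from h import *
o=bot.get_obs();print(o['eef_pos'],o['contact_force'],o['torque'])
E
```

```text
[0.50854971 0.05823606 0.1213798 ] [4.58642321e-03 5.28411633e+00 3.61585445e-02] [ 1.28219954 -0.27340911 -0.00880146]
```

>>> {"api": "step_arm", "payload": {
  "targets": [
    [0.5, 0, 0, 0, 1],
    [1, 0, 0, 0, 1],
    [1, 0, 0, 0, 1],
    [1, 0, 0, 0, 1]
  ]
}}

```text
t: 20.05
eef_pos: [0.5085, 0.0584, 0.1214]
tool_rot: [-0.0, 0.721, 0.693, 0.0]
contact_force: [1.1, 4.3, -1.9]
gripper_width: 0.273
```

>>> {"api": "step_arm", "payload": {
  "targets": [
    [0.5, 0, 0, 0, 1],
    [1, 0, 0, 0, 1],
    [1, 0, 0, 0, 1],
    [1, 0, 0, 0, 1]
  ]
}}

```text
t: 20.38
eef_pos: [0.5084, 0.0587, 0.1214]
tool_rot: [0.0, 0.721, 0.693, -0.0]
contact_force: [1.6, 3.2, -1.4]
gripper_width: 0.274
```

>>> {"api": "step_arm", "payload": {
  "targets": [
    [0.5, 0, 0, 0, 1],
    [1, 0, 0, 0, 1],
    [1, 0, 0, 0, 1],
    [1, 0, 0, 0, 1]
  ]
}}

```text
t: 20.72
eef_pos: [0.5081, 0.0593, 0.1213]
tool_rot: [-0.0, 0.721, 0.693, -0.001]
contact_force: [-0.0, -0.0, -2.2]
gripper_width: 0.275
```

All forces are back to the unloaded values, so the pin is in the groove, about 22 mm past slot_mid and within the stated range. I'll move off the near wall by about 1.5 mm and lower to flush.

>>> {"api": "step_arm", "payload": {
  "targets": [
    [0.5, 0, 0, 0, 1],
    [1, 0, 0, 0, 1],
    [1.3, 0, 0, 0, 1],
    [1.3, 0, 1, 0, 1],
    [1.3, 0, 2, 0, 1],
    [1.3, 0, 3, 0, 1],
    [1.3, 0, 3.6, 0, 1],
    [1.3, 0, 3.6, 0, 1],
    [1.3, 0, 3.6, 0, 1]
  ]
}}

```text
t: 21.47
eef_pos: [0.5086, 0.0613, 0.1178]
tool_rot: [-0.0, 0.721, 0.693, -0.0]
contact_force: [-0.3, -0.3, -1.7]
gripper_width: 0.275
```

```bash
python3 - <<'E'
from h import *
o=bot.get_obs();print(o['eef_pos'],o['contact_force'],o['torque'])
s=cam('scene');save(s,'s8.png',(285,120,365,200),7.5)
E
```

```text
[0.50859797 0.0613074  0.11782285] [-0.32161379 -0.27108781 -1.73536659] [-0.03915901  0.01453901  0.03153404]
```

View pics/s8.png

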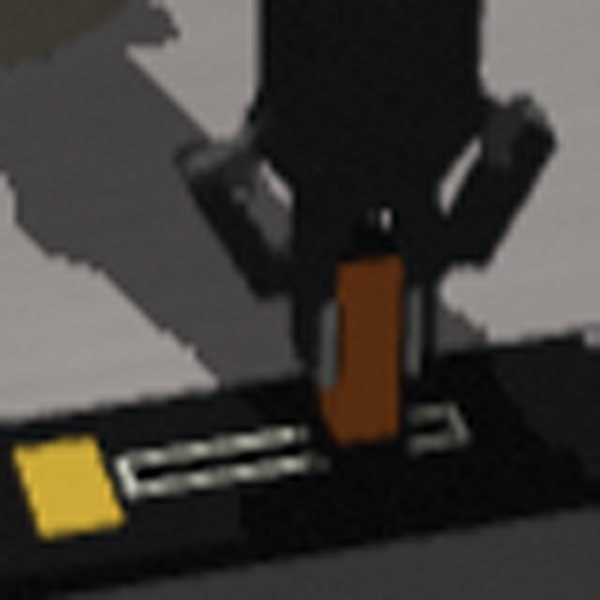

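The collar is nearly on the cover at s8 (365,445), over the slot. I'll lower the last millimetre by feel.

>>> {"api": "step_arm", "payload": {
  "targets": [
    [0, 0, 0.4, 0, 1],
    [0, 0, 0.8, 0, 1],
    [0, 0, 0.8, 0, 1],
    [0, 0, 0.8, 0, 1]
  ]
}}

```text
t: 21.85
eef_pos: [0.5086, 0.0613, 0.1171]
tool_rot: [-0.0, 0.721, 0.693, 0.0]
contact_force: [-0.1, -0.1, -2.4]
gripper_width: 0.274
```

>>> {"api": "step_arm", "payload": {
  "targets": [
    [0, 0, 0.4, 0, 1],
    [0, 0, 0.4, 0, 1],
    [0, 0, 0.4, 0, 1]
  ]
}}

```text
t: 22.1
eef_pos: [0.5087, 0.0613, 0.1169]
tool_rot: [0.0, 0.721, 0.693, 0.0]
contact_force: [-1.1, 0.2, 2.3]
gripper_width: 0.273
```

Contact came at TCP z 0.1169, exactly where the collar should be flush. I'll release and rise straight up.

>>> {"api": "step_arm", "payload": {
  "targets": [
    [0, 0, 0, 0, 0.6],
    [0, 0, 0, 0, 0.5],
    [0, 0, 0, 0, 0.3],
    [0, 0, 0, 0, 0],
    [0, 0, 0, 0, 0],
    [0, 0, 0, 0, 0],
    [0, 0, 0, 0, 0],
    [0, 0, 0, 0, 0],
    [0, 0, 0, 0, 0],
    [0, 0, 0, 0, 0]
  ],
  "newtons": 20
}}

```text
t: 22.93
eef_pos: [0.5086, 0.0613, 0.1167]
tool_rot: [-0.0, 0.721, 0.693, 0.0]
contact_force: [0.2, 0.6, 0.1]
gripper_width: 1.001
```

>>> {"api": "step_arm", "payload": {
  "targets": [
    [0, 0, -5, 0, 0],
    [0, 0, -20, 0, 0],
    [0, 0, -45, 0, 0],
    [0, 0, -75, 0, 0],
    [0, 0, -105, 0, 0],
    [0, 0, -130, 0, 0],
    [0, 0, -140, 0, 0],
    [0, 0, -140, 0, 0],
    [0, 0, -140, 0, 0]
  ]
}}

```text
t: 23.68
eef_pos: [0.5084, 0.0613, 0.2565]
tool_rot: [0.0, 0.721, 0.693, 0.0]
contact_force: [0.0, 0.2, -1.0]
gripper_width: 0.999
```

>>> {"api": "step_arm", "payload": {
  "targets": [
    [-20, -10, 0, 0, 0],
    [-55, -20, 0, 0, 0],
    [-90, -30, 0, 0, 0],
    [-125, -40, 0, 0, 0],
    [-160, -40, 0, 0, 0],
    [-190, -40, 0, 0, 0],
    [-210, -40, 0, 0, 0],
    [-210, -40, 0, 0, 0],
    [-210, -40, 0, 0, 0],
    [-210, -40, 0, 0, 0]
  ]
}}

```text
t: 24.52
eef_pos: [0.4598, -0.1459, 0.2553]
tool_rot: [-0.001, 0.721, 0.693, -0.001]
contact_force: [0.6, 0.1, 0.2]
gripper_width: 1.0
```

```bash
python3 - <<'E'
from h import *
import pickle
o=bot.get_obs();print(o['t'],o['eef_pos'],o['contact_force'])
s=cam('scene');t=cam('top');pickle.dump((s,t),open('9.pkl','wb'))
save(s,'s9.png',(285,120,365,200),7.5);save(t,'t9.png',(230,215,395,340),4.8);save(t,'t9f.png');save(s,'s9f.png')
E
```

```text
24.5167 [ 0.45976735 -0.14587252  0.25531535] [0.64594397 0.08631929 0.17734678]
```

View pics/s9.png

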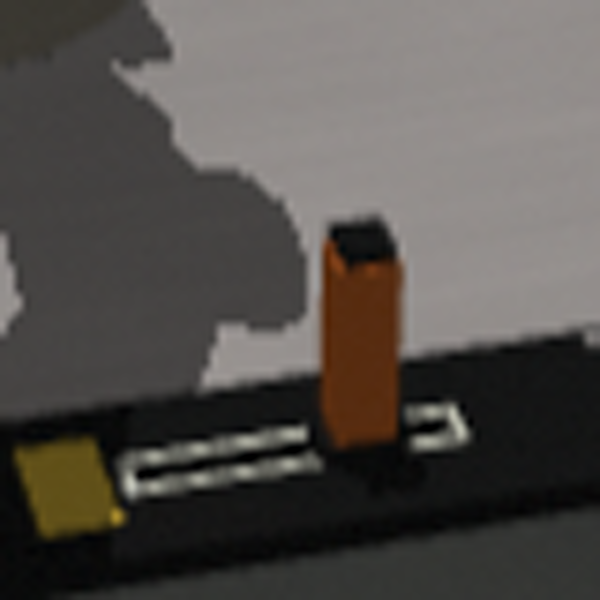

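View pics/t9.png

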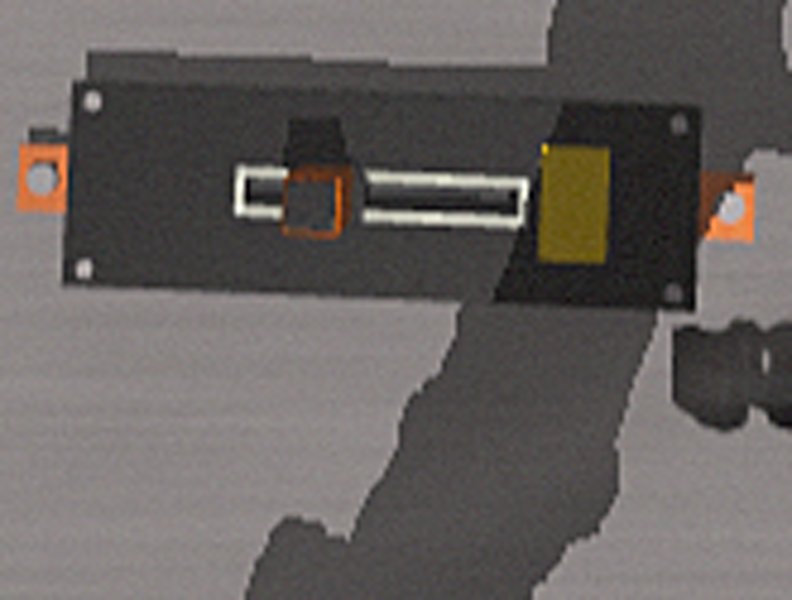

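View pics/s9f.png

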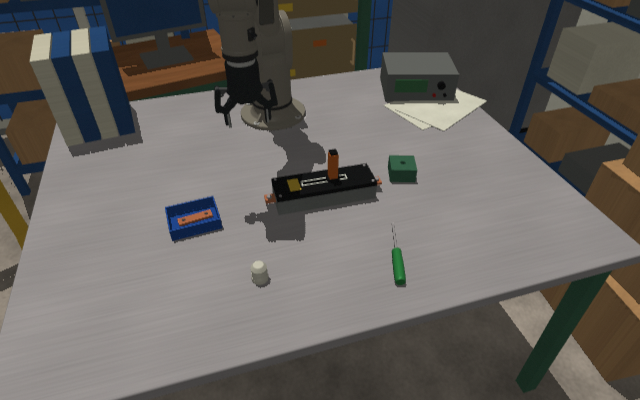

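```bash
python3 - <<'E'
from h import *
import pickle
np.set_printoptions(precision=4,suppress=True)
s,t=pickle.load(open('9.pkl','rb'))
Q=lambda x,y:(230+x/4.8-.5,215+y/4.8-.5)
C=np.array([atz(t,*Q(*p),.146) for p in [(287,170),(340,176),(336,237),(283,230)]]);print('top face (top cam)',C.mean(0),[np.linalg.norm(C[i]-C[i-1]) for i in range(4)])
S=lambda x,y:(285+x/7.5-.5,120+y/7.5-.5)
C=np.array([atz(s,*S(*p),.146) for p in [(325,225),(383,218),(400,262),(345,270)]]);print('top face (scene)',C.mean(0))
print(dep(t,*Q(310,205)),dep(s,*S(362,243)))
# predicted top for axis vertical at collar xy
for zc in (.0,.004,.009):
  for x in (.505,.508):
    X=np.array([x,.061,.146+zc]);
    for n,c in(('t',t),('s',s)):
        k=np.array(c['R'])@X+c['t'];u=k[:2]/k[2]*c['f']+[c['cx'],c['cy']]+.5
        print(zc,x,n,(u-[230,215])*4.8 if n=='t' else (u-[285,120])*7.5)
# base front bottom corners of the grip at z=.068
print('grip bottom corners',atz(s,*S(335,447),.068),atz(s,*S(398,440),.068))
print('slot line x at this y',.5045+.04*.024)
E
```

```text
top face (top cam) [0.507  0.0611 0.146 ] [np.float64(0.024126643116940048), np.float64(0.02161201416391938), np.float64(0.0245090057982223), np.float64(0.021618889622765668)]
top face (scene) [0.5031 0.0633 0.146 ]
[0.5067 0.0613 0.1521] [0.5112 0.06   0.1522]
0.0 0.505 t [311.7848 208.3108]
0.0 0.505 s [358.828 247.538]
0.0 0.508 t [311.8102 200.8314]
0.0 0.508 s [361.4795 252.1854]
0.004 0.505 t [311.0312 209.0015]
0.004 0.505 s [359.0124 238.1571]
0.004 0.508 t [311.0569 201.4889]
0.004 0.508 s [361.6701 242.7976]
0.009 0.505 t [310.0798 209.8736]
0.009 0.505 s [359.2441 226.3725]
0.009 0.508 t [310.1059 202.319 ]
0.009 0.508 s [361.9096 231.0043]
grip bottom corners [0.5167 0.0493 0.068 ] [0.5195 0.0727 0.068 ]
slot line x at this y 0.5054599999999999
```

```bash
python3 - <<'E'
from h import *
bot.hand_in();print(bot.get_obs()['t'])
E
```

```text
the job is handed in; nothing more can be done
the job is handed in; nothing more can be done
```

The probe is standing released in the bar's hidden groove with its collar flush on the cover. I handed the job in shortly after the 24.5 s mark, inside the 64 s limit; no verdict is reported.

- **Drag:** I pressed the tip on the bar about 48 mm to the marked side of slot_mid, at roughly 5 N. I then dragged it until the vertical force vanished about 22 mm past slot_mid.
- **Flush:** I moved off the groove's near wall and lowered until the collar touched at tool height 0.117 m, which is the flush height.
- **Final checks:** The camera puts the grip's top and base at x ≈ 0.507 and 0.506, so the probe is nearly upright and about 1 mm off the slot's centre line. The probe's height rose 13 to 15 mm from its place in the stand, against 15 mm expected. The gripper is clear, and the insulator, link and screwdriver look unmoved in the picture; I did not measure them.
- **Disagreements:**
  - On insertion the pin rubbed a slot wall at up to about 3.7 N, so I re-centred it by feel. The centre by feel was about 3 mm off the camera estimate, possibly because the probe sat slightly tilted in the gripper.
  - When the pin dropped, the groove wall pushed sideways with about 5 N before I eased it off.
  - The scene camera places the grip's top 4 mm away in x from the top camera, probably because of the black cap on top.

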